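# Set up a single-cup drip filter on the coffee scale

### The arm

A 7-joint arm with a two-finger parallel gripper is mounted at the origin on a cart in front of the work surface, level with it; the furniture and walls round the work are solid. World frame = base frame: x ahead of the robot, y to its left, z up, the work surface at z = 0. Lengths are in m, angles in rad, forces in N, time in s.
With the tool pointing down it reaches from about 0.425 to 0.875 m from the base axis. Payload 4.7 kg.
Tool frame: the origin (TCP) lies at the very end of the fingers, on their centre line; the grasp point (between the pads) lies 19 mm behind it; z points along the fingers, y is the direction in which the jaws open and shut (so a half turn about z gives the same grasp; the last joint's range is limited). The gripper opens to 87 mm and grips with 3 to 60 N. Pads are 19 mm wide; open, the fingers measure 117 mm over their backs; the gripper's body (75 mm by 190 mm) begins 51 mm behind the grasp point.
Start: joints at [-1.282, 0.321, -0.07, 1.45, 0.023, 1.371, -0.057], TCP at [0.176, 0.626, 0.185] pointing down, gripper open.
Joint ranges: [-2.86, 2.86], [-0.3, 2.09], [-1.38, 1.24], [0.06, 2.45], [-1.56, 4.7], [0.09, 2.05], [-2.69, 2.69]. Speed limits (rad/s): [2.57, 2.57, 3.14, 3.14, 3.14, 3.14, 3.14].

### API

Orientations are given as a rotation vector (axis times angle).
In Python, from bench import * gives the robot as it stands.
- The arm moves only by the shell command python3 -m jog 'ROWS' [OPENING] [FORCE]. ROWS is JSON, a list of rows, each a list of 4 numbers: the shift along the world's x, y, z in mm, then the turn about the world's z in rad. In form: [[x, y, z, twist], ...]. A call has exactly 8 rows; each row is the pose to reach, as a shift and turn from the pose commanded when the call began; what a row does not reach only later rows make up. A row lasts 1/8 s, in which the tool goes at most 62.5 mm and 10.7 degrees, less where a joint would pass 70% of its speed; a pose out of reach is approached as far as the arm can. A call with a gripper value outside its range is refused whole. OPENING is the opening, from -1 (shut) to 1 (fully open), set as the call begins (- or left out, the last holds). The fingers move at their own pace and stop on an object; FORCE is the grip in N (left out, the last holds). Time passes only in rows, so rows that repeat a pose let the fingers close, or fill a call up. It gives the time, the measured TCP pose, the force and the opening at its end, in the units of the state.
- get_state(): the state, without advancing time (a new reading comes with each control period).
- get_image(name): name is "scene" or "top" or "wrist"; returns a dict with "image" (480x640x3 uint8, red, green, blue), "fx", "fy", "cx", "cy" (pixels), "D" ([k1, k2, p1, p2, k3] as OpenCV has them; the pictures are not rectified), "position" and "rotation" of the camera in the world; the wrist camera has in their place "tool_from_camera" (4x4, takes a point from camera to tool coordinates, whose origin is the TCP and whose axes are the flange's). Camera axes: x right, y down, z forward; pixel columns grow to the right and rows downward; lengths in m; the calibration is good to about 2 mm. A picture is of the moment at which its call begins: read the wrist's pose just before it. There is no depth.
- close_job(): hands the job in, once; it reports no verdict.
The state is a dict: "time": time; "joint_positions": joint angles; "qd": joint speeds; "joint_torque": joint torques, N m; "position": TCP position; "tool_rot": TCP orientation; "ft_force": force on the tool from outside, world axes, zero at the start; "torque": the same for the moment, N m; "grip_width": opening from 0.0 (shut) to 1.0 (fully open).
Only numpy, scipy, OpenCV 4.12 (cv2) and the standard library are available. Lean on these libraries where they do the work, as an engineer would, in place of code of your own. Each camera call takes 0.05 s, during which the arm holds its last target. There are 200 camera calls.

### The job

Set up the small steel drip filter on the coffee scale, ready to be warmed through: stand the empty blue cup from the worktop upright in the middle of the weighing plate, then set the filter chamber level on the cup with its collar inside the mouth, then lower the press into the chamber until it lies flat on the bottom, and last close the chamber with the domed lid, seated all round. Build it up there piece by piece in that order, and leave the white cup and the tamper standing where they are.

Things in the scene. Friction and masses are not known exactly. Their poses are not given: they have to be found in the camera images.
- scale_plate (a point): black coffee scale, 190x130x30 mm, fixed; its square weighing plate (132x130 mm) is the rear part, lit display and keys in front of it. This point: centre of the plate's upper surface, 29 mm above the worktop; x runs along the long side from the display to the rear, z up
- blue_cup_mid (a point): empty dark blue cup with a handle, on the worktop (others, on the far table, are not meant), 53 mm high, 63 mm across the rim, 52 mm across at 12 mm above its foot, clear mouth about 52 mm, 0.14 kg. This point: on its axis, 26.5 mm above its foot; z up; the handle points along -y and reaches 61 mm from the axis, so take the cup across the rim along its x
- chamber_mid (a point): steel filter chamber, open on top. Above its underside: collar 0-5 mm (40 to 44 mm across), round brim 5-8.5 mm (88 mm across, rests on the cup's rim), inner floor 8.5 mm, rim 52 mm. Wall 60 mm across outside at the brim, 65 mm at the rim (inside 55, 60). This point: on the axis, 30 mm above the underside; z up. Grasp across the outside of the wall, fingertips above the brim; 0.13 kg
- press_knob (a point): steel press: perforated disc 50 mm across, thin stem, round steel knob 14 mm across from 42 to 61 mm above its underside. This point: middle of the knob, on the axis, 51.5 mm above the underside; z up. Lying in the chamber, its knob stands 18 mm above the chamber's rim: pinch only these top 18 mm with the fingertips, so that they open above the rim; 0.06 kg
- lid_knob (a point): domed steel lid, black knob. Skirt 78 mm across, 73 inside, goes 6 mm down round the chamber's rim; a shoulder 6 mm above its lower edge rests on that rim; the dome clears the press's knob. Dome top 32 mm, knob (16 mm across) 37-50 mm above the lower edge. This point: middle of the knob, on the axis, 43 mm above the lower edge; z up. Pinch the knob with the fingertips above the dome; 0.07 kg
- white_cup: white espresso cup with coffee in it, 61x79x56 mm, not used here, to be left standing; the origin is at its underside, z up
- tamper: coffee tamper standing on its steel base, 58 mm across, 94 mm high, light turned wooden handle; not used here, to be left standing; the origin is at the centre of its underside, z up
Not all that is in view belongs to the job. Leave any pink or purple look-alike of the part that bears press_knob alone.

How it is judged:
By the outcome, as a careful person would: the job done as asked, in the order asked, and still so for the second after the job is handed in, with the robot touching nothing.
It also fails if it takes over 115 s, if anything falls off the work surface, if the arm or the gripper's body presses on something with over 40 N, if the wrist force passes 120 N, or if a joint passes its speed limit or range.

## Working session

There is one attempt and no reset: what is moved stays moved. The work goes in short steps, Python scripts to look and compute and a shell command to move; the robot and the scene stay as the last step left them, time stands still between calls to the robot, and variables do not carry over. Pictures are saved under pics/ and viewed, about 12 in all and at most 16, crops included, and the job is handed in when it is done.

```bash
mkdir -p pics; cat > h.py <<'E'
from bench import *
import numpy as np, cv2
from scipy.spatial.transform import Rotation as R
def grab(name,fn=None):
    s=get_state(); d=get_image(name)
    if name=="wrist":
        T=np.eye(4);T[:3,:3]=R.from_rotvec(s["tool_rot"]).as_matrix();T[:3,3]=s["position"]
        C=T@np.array(d["tool_from_camera"]); d["position"]=C[:3,3]; d["rotation"]=C[:3,:3]
    d["K"]=np.array([[d["fx"],0,d["cx"]],[0,d["fy"],d["cy"]],[0,0,1]]);d["D"]=np.array(d["D"],float)
    r=np.array(d["rotation"],float); d["rotation"]=r if r.shape==(3,3) else R.from_rotvec(r).as_matrix()
    d["position"]=np.array(d["position"],float)
    if fn: cv2.imwrite("pics/"+fn,d["image"][:,:,::-1])
    return d
def ray(d,u,v):
    p=cv2.undistortPoints(np.array([[[u,v]]],float),d["K"],d["D"])[0,0]
    return d["rotation"]@np.array([p[0],p[1],1])
def onz(d,u,v,z):
    r=ray(d,u,v); return d["position"]+r*(z-d["position"][2])/r[2]
def proj(d,P):
    rv=cv2.Rodrigues(d["rotation"].T)[0]; t=-d["rotation"].T@d["position"]
    return cv2.projectPoints(np.array(P,float).reshape(-1,1,3),rv,t,d["K"],d["D"])[0][:,0]
def tri(d1,p1,d2,p2):
    a=ray(d1,*p1);b=ray(d2,*p2);A=np.stack([a,-b],1)
    s=np.linalg.lstsq(A,d2["position"]-d1["position"],rcond=None)[0]
    q1=d1["position"]+a*s[0];q2=d2["position"]+b*s[1]; return (q1+q2)/2,np.linalg.norm(q1-q2)
E
python3 - <<'E'
from h import *
import pickle
S={n:grab(n,n+"0.png") for n in("scene","top","wrist")}
pickle.dump(S,open("s0.pkl","wb"))
for n in S: print(n,S[n]["position"].round(3),S[n]["rotation"].round(2).tolist(),S[n]["fx"])
s=get_state();print(s)
E
```

```text
scene [-0.155 -0.484  1.085] [[0.57, -0.63, 0.53], [-0.82, -0.43, 0.37], [-0.01, -0.64, -0.76]] 585.921112867771
top [ 0.458 -0.013  0.947] [[0.0, -1.0, 0.08], [-1.0, -0.0, -0.0], [0.0, -0.08, -1.0]] 497.4835218228308
wrist [0.109 0.644 0.383] [[0.27, 0.93, 0.25], [0.96, -0.26, -0.07], [-0.0, 0.26, -0.97]] 361.70600423558375
{'time': 0.15, 'joint_positions': array([-1.28189079,  0.32167697, -0.07012901,  1.45137399,  0.02260473,
        1.37079415, -0.05691619]), 'qd': array([-3.00649047e-03, -2.22402045e-03, -2.42428485e-05, -3.27253987e-03,
        1.39799411e-03, -6.57733457e-04,  1.19330937e-04]), 'joint_torque': array([ 1.29050791e-04, -4.91796649e+01, -4.04531574e-01, -3.12877929e+01,
       -6.39914721e-02,  4.03795077e-02,  1.00850980e-04]), 'position': array([0.17628025, 0.62515886, 0.18440783]), 'tool_rot': array([-4.30210363e-01, -3.11186891e+00,  2.29247546e-03]), 'ft_force': array([0.35263889, 0.54629986, 0.08957536]), 'torque': array([-0.00106347, -0.04528077,  0.05156021]), 'grip_width': 0.9968977252724449}
```

View pics/scene0.png

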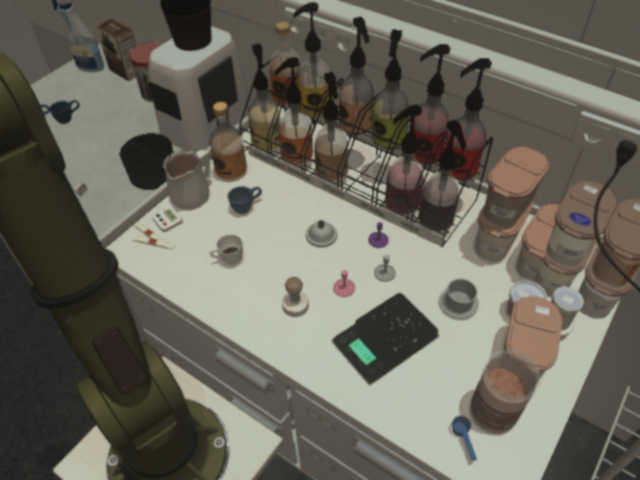

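View pics/top0.png

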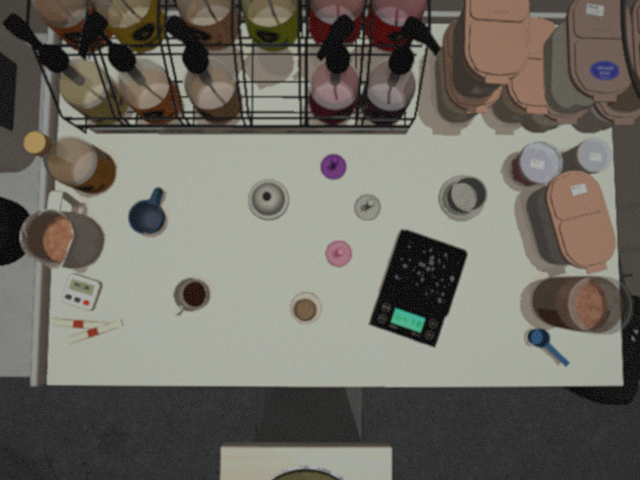

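The scene view shows these parts, with top-view pixels in brackets:
- Blue cup: (242,200) [147,217]. The other blue cup, at (62,110), is on the far table.
- Lid: (320,232) [268,197].
- Press candidates: grey (385,268) [367,207], pink (344,283) [338,253], purple (378,235) [333,166]. The grey steel one fits the description.
- Chamber: (459,297) [463,196].
- Scale: [420,288].

I'll confirm with an enlarged crop and measure.

```bash
python3 - <<'E'
from h import *
import pickle
S=pickle.load(open("s0.pkl","rb"));t,s=S["top"],S["scene"]
c=lambda d,u,v,w,h:cv2.resize(d["image"][v:v+h,u:u+w,::-1],(400,300),interpolation=cv2.INTER_CUBIC)
cv2.imwrite("pics/c1.png",np.vstack([np.hstack([c(t,100,170,100,75),c(t,310,150,100,75)]),np.hstack([c(t,415,160,100,75),c(t,360,225,160,120)])]))
img=t["image"].astype(int);hsv=cv2.cvtColor(t["image"],cv2.COLOR_RGB2HSV)
def blob(m,box):
    u,v,w,h=box;z=np.zeros(m.shape,np.uint8);z[v:v+h,u:u+w]=m[v:v+h,u:u+w]
    z=cv2.morphologyEx(z,cv2.MORPH_CLOSE,np.ones((5,5)))
    cs=cv2.findContours(z,cv2.RETR_EXTERNAL,cv2.CHAIN_APPROX_NONE)[0];return max(cs,key=cv2.contourArea)
# scale
m=(img.max(2)<75).astype(np.uint8)
k=blob(m,(360,220,120,135)); r=cv2.minAreaRect(k)
P=np.array([onz(t,*p,0.029)for p in cv2.boxPoints(r)]);print("scale",P.round(4).tolist(),[np.linalg.norm(P[i]-P[i-1]).round(4) for i in range(4)],P.mean(0))
# blue cup
m=((hsv[...,0]>95)&(hsv[...,0]<130)&(hsv[...,1]>90)).astype(np.uint8)
k=blob(m,(110,170,80,80));print("cup",cv2.boundingRect(k),cv2.contourArea(k))
for n,(uv,tv,z) in dict(cup=((240,193),(147,216),.053),lid=((321,223),(267,196),.043),press=((386,260),(367,206),.0515),chamber=((461,287),(464,193),.052)).items():
    print(n,tri(s,uv,t,tv),onz(t,*tv,z).round(4),onz(s,*uv,z).round(4))
for n,tv in dict(white=(193,293),tamper=(305,306),pink=(338,253),purple=(333,166)).items():print(n,onz(t,*tv,.03))
E
```

```text
scale [[0.3788, -0.114, 0.029], [0.5554, -0.1747, 0.029], [0.514, -0.2991, 0.029], [0.3383, -0.2367, 0.029]] [np.float64(0.1291), np.float64(0.1867), np.float64(0.1311), np.float64(0.1865)] [ 0.44660261 -0.20611164  0.029     ]
cup (129, 189, 34, 44) 879.5
cup (array([0.57303993, 0.2875923 , 0.06157332]), np.float64(0.0010044729365990429)) [0.5744 0.2901 0.053 ] [0.5789 0.2945 0.053 ]
lid (array([0.6129659 , 0.07216803, 0.04673246]), np.float64(0.0017122495125654435)) [0.6131 0.0732 0.043 ] [0.6163 0.0735 0.043 ]
press (array([ 0.59701779, -0.11353525,  0.04970054]), np.float64(0.00971540439876792)) [ 0.5936 -0.1095  0.0515] [ 0.5993 -0.1176  0.0515]
chamber (array([ 0.62052302, -0.28976775,  0.05385649]), np.float64(0.00849417091599155)) [ 0.618  -0.2869  0.052 ] [ 0.6256 -0.2922  0.052 ]
white [0.43503826 0.20881076 0.03      ]
tamper [0.41190583 0.00291064 0.03      ]
pink [ 0.50921028 -0.05768616  0.03      ]
purple [ 0.672385   -0.04865886  0.03      ]
```

View pics/c1.png

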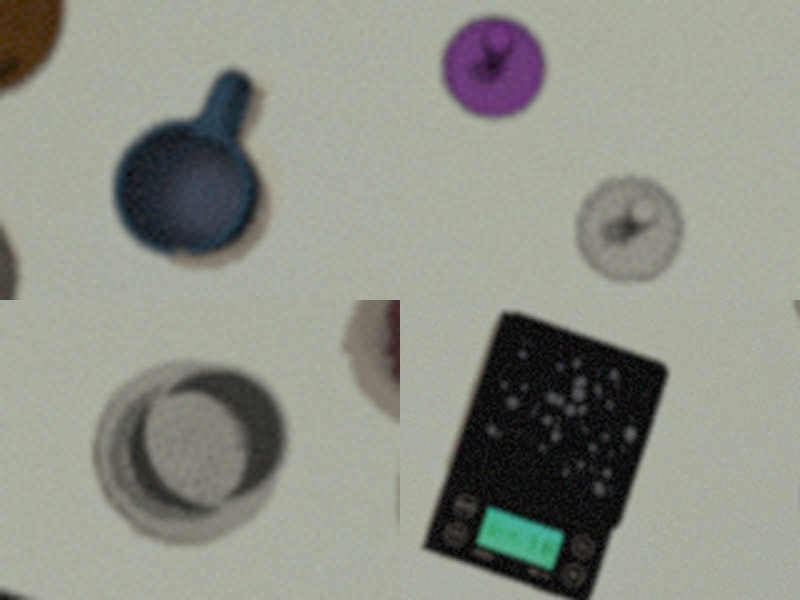

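The crop confirms the steel press at top (367,206) with its knob at about (371,202); the nearby purple one is a different part. The blue cup's rim centre is at (147,217) and its handle ends at (159,190). The chamber's brim is centred at (462,198) and its rim at (469,195). The scale's long axis points about -19° towards the rear. The bottle and pitcher stand near the cup, so I'll check their clearance.

```bash
python3 - <<'E'
from h import *
import pickle
S=pickle.load(open("s0.pkl","rb"));t,s=S["top"],S["scene"]
print("bottle base scene",onz(s,229,172,0),"pitcher base",onz(s,189,198,0), "top bottle base edge r",onz(t,114,178,.01),"pitcher edge",onz(t,103,240,.0))
print("cork",tri(s,(221,106),t,(36,144)),"pitcher rim",tri(s,(186,162),t,(52,238)), "pitcher handle",tri(s,(208,165),t,(80,209)))
for n,(p,z) in dict(cup=((146.8,216.8),.053),hand=((158.8,190),.04),press=((371,202.5),.055),pd=((367.5,206.5),.002),brim=((462.5,198),.0085),rim=((469,195),.052),lid=((267.5,196),.05),lidr=((268.5,199),.01)).items():print(n,onz(t,*p,z).round(4))
E
python3 -m jog '[[0,0,50,0],[50,-42,90,0],[100,-84,115,0],[150,-126,115,0],[200,-168,115,0],[250,-210,115,0],[290,-260,115,0],[310,-315,115,0]]' 1
```

```text
bottle base scene [0.66234012 0.41203444 0.        ] pitcher base [0.52752937 0.43423547 0.        ] top bottle base edge r [0.65344218 0.37063109 0.01      ] pitcher edge [0.53485817 0.3917131  0.        ]
cork (array([0.66147846, 0.40052773, 0.22447803]), np.float64(0.004768300088435236)) pitcher rim (array([0.52871351, 0.41591032, 0.13492312]), np.float64(0.007190922850021179)) pitcher handle (array([0.58073841, 0.39379879, 0.09560081]), np.float64(0.001121264928119538))
cup [0.573  0.2904 0.053 ]
hand [0.6246 0.274  0.04  ]
press [ 0.5995 -0.1164  0.055 ]
pd [ 0.6002 -0.1158  0.002 ]
brim [ 0.6161 -0.2971  0.0085]
rim [ 0.6143 -0.2959  0.052 ]
lid [0.6119 0.0716 0.05  ]
lidr [0.613  0.0734 0.01  ]
time: 1.15
position: [0.4767, 0.3302, 0.2995]
tool_rot: [-0.431, -3.112, 0.001]
ft_force: [1.8, -0.3, -0.2]
grip_width: 0.998
```

```bash
python3 -m jog '[[30,-10,0,-0.18],[60,-20,-20,-0.36],[87,-20,-50,-0.54],[87,-20,-50,-0.72],[87,-20,-50,-0.9],[87,-20,-50,-0.95],[87,-20,-50,-0.95],[87,-20,-50,-0.95]]'
python3 - <<'E'
from h import *
d=grab("wrist","w1.png")
hsv=cv2.cvtColor(d["image"],cv2.COLOR_RGB2HSV)
m=((hsv[...,0]>95)&(hsv[...,0]<130)&(hsv[...,1]>90)).astype(np.uint8)
cs=cv2.findContours(m,cv2.RETR_EXTERNAL,cv2.CHAIN_APPROX_NONE)[0];k=max(cs,key=cv2.contourArea);print(cv2.boundingRect(k))
print(proj(d,[get_state()["position"],[.573,.290,.053]]), get_state()["position"])
E
```

```text
time: 2.15
position: [0.5622, 0.312, 0.2501]
tool_rot: [-1.805, -2.571, 0.0]
ft_force: [0.3, 0.1, 0.2]
grip_width: 1.0
(294, 227, 67, 37)
[[317.09703102 273.40744604]
 [319.83785567 235.90491431]] [0.56224668 0.31199847 0.25015664]
```

View pics/w1.png

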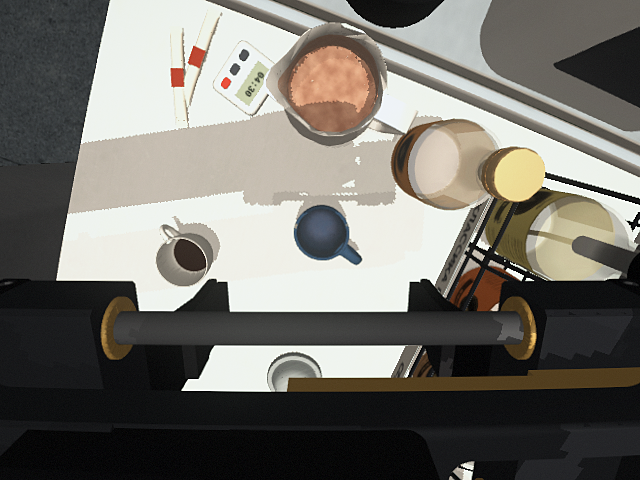

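The wrist view shows the blue cup's rim centred near (321,233) and its handle at (355,257), towards +x/-y. The bottle is at (440,165) and the pitcher at (330,85). The fingers are centred at u≈320.

```bash
python3 - <<'E'
from h import *
d=grab("wrist")
hsv=cv2.cvtColor(d["image"],cv2.COLOR_RGB2HSV)
m=((hsv[...,0]>95)&(hsv[...,0]<130)&(hsv[...,1]>60)).astype(np.uint8)
k=max(cv2.findContours(m,cv2.RETR_EXTERNAL,cv2.CHAIN_APPROX_NONE)[0],key=cv2.contourArea)[:,0]
W=np.array([onz(d,*p,.053)[:2] for p in k])
c=np.array([.573,.29])
for i in range(10):
    q=W-c; a=np.degrees(np.arctan2(q[:,1],q[:,0])); ok=(a>0)|(a<-170)  # far from handle; upper rim
    A=np.c_[2*W[ok],np.ones(ok.sum())];x=np.linalg.lstsq(A,(W[ok]**2).sum(1),rcond=None)[0];c=x[:2]
print(c,np.sqrt(x[2]+c@c)); q=W-c;f=q[np.argmax(np.linalg.norm(q,axis=1))];print(f,np.degrees(np.arctan2(f[1],f[0])))
s=get_state();print((c-s["position"][:2])*1000,s["position"],R.from_rotvec(s["tool_rot"]).as_matrix()[:,1])
# bottle/pitcher
print(onz(d,405,150,.06),onz(d,372,130,.09),onz(d,410,125,.095))
E
```

```text
[0.57305339 0.29470872] 0.02954017323655363
[ 0.05337394 -0.01681813] -17.489643074271708
[ 10.76496746 -17.29583643] [0.56228842 0.31200456 0.25021279] [ 9.40530733e-01  3.39708610e-01 -2.34614736e-05]
[0.62458212 0.40857544 0.06      ] [0.58112901 0.41236772 0.09      ] [0.61235111 0.42839918 0.095     ]
```

```bash
python3 -m jog '[[11,-20,0,0],[11,-20,-50,0],[11,-20,-100,0],[11,-20,-150,0],[11,-20,-190,0],[11,-20,-215,0],[11,-20,-222,0],[11,-20,-222,0]]' 1 && python3 -m jog '[[0,0,0,0],[0,0,0,0],[0,0,0,0],[0,0,0,0],[0,0,0,0],[0,0,0,0],[0,0,2,0],[0,0,10,0]]' -1 15
```

```text
time: 3.25
position: [0.5736, 0.2921, 0.0287]
tool_rot: [1.805, 2.571, 0.0]
ft_force: [0.3, -0.1, -0.4]
grip_width: 0.998
time: 4.25
position: [0.5729, 0.2918, 0.0381]
tool_rot: [-1.806, -2.57, 0.002]
ft_force: [0.4, -0.7, 1.1]
grip_width: 0.176
```

Width 0.18 is far too small for a 63 mm rim, so I'll look.

```bash
python3 - <<'E'
from h import *
print(get_state()["grip_width"])
d=grab("wrist","w2.png");s=grab("scene");t=grab("top")
c=lambda d,u,v,w,h:cv2.resize(d["image"][v:v+h,u:u+w,::-1],(400,300),interpolation=cv2.INTER_CUBIC)
cv2.imwrite("pics/c2.png",np.hstack([cv2.resize(d["image"][:,:,::-1],(400,300)),c(s,190,140,120,90)]))
E
```

```text
0.1761328753374848
```

View pics/c2.png

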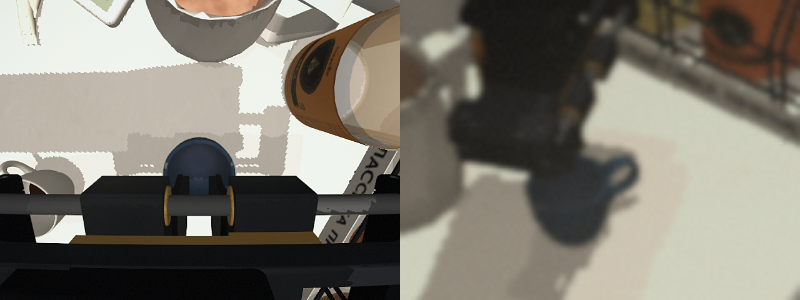

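```bash
python3 - <<'E'
from h import *
d=grab("wrist");s=grab("scene");t=grab("top");p=get_state()["position"]
print(p,"scene tcp",proj(s,[p,p+[0,0,.07]]),"cup orig",proj(s,[[.573,.292,.0],[.573,.292,.053]]),"wrist",proj(d,[p,[.573,.292,.053]]))
j=R.from_rotvec(get_state()["tool_rot"]).as_matrix()[:,1]
print(proj(d,[p+j*.0075,p-j*.0075,p+j*.0435,p-j*.0435]))
hsv=cv2.cvtColor(d["image"],cv2.COLOR_RGB2HSV)
m=((hsv[...,0]>95)&(hsv[...,0]<130)&(hsv[...,1]>60)).astype(np.uint8)
k=max(cv2.findContours(m,cv2.RETR_EXTERNAL,cv2.CHAIN_APPROX_NONE)[0],key=cv2.contourArea);print(cv2.boundingRect(k))
c=lambda d,u,v,w,h,W,H:cv2.resize(d["image"][v:v+h,u:u+w,::-1],(W,H),interpolation=cv2.INTER_CUBIC)
cv2.imwrite("pics/c3.png",np.hstack([c(d,220,190,200,225,400,450),c(s,200,160,80,90,400,450)]))
E
```

```text
[0.57330325 0.29200964 0.03828028] scene tcp [[240.04054571 198.87155922]
 [236.55923348 178.52507068]] cup orig [[241.77311047 209.46796258]
 [239.25301087 194.78731763]] wrist [[315.74800483 272.96290771]
 [315.11270099 281.69835783]]
[[328.59484864 272.96029006]
 [302.89981718 272.96262689]
 [390.10985842 272.90744051]
 [241.34131657 272.92087019]]
(260, 220, 114, 92)
```

View pics/c3.png

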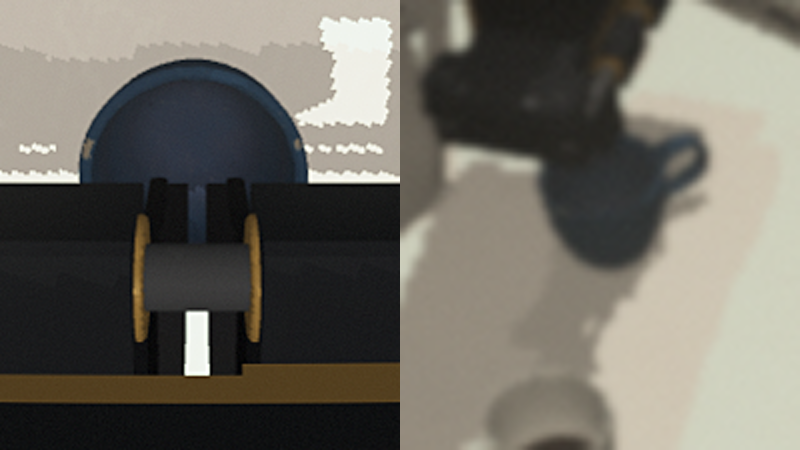

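```bash
python3 -c "
from h import *
s=get_state();print(s['time'],s['grip_width'],s['ft_force'],s['position'])"; python3 -m jog '[[0,0,0,0],[0,0,0,0],[0,0,0,0],[0,0,0,0],[0,0,0,0],[0,0,0,0],[0,0,0,0],[0,0,0,0]]'
```

```text
4.55 0.012831497581353048 [ 1.56200402 -0.64968134  0.49418585] [0.57330325 0.29200964 0.03828028]
time: 5.55
position: [0.5734, 0.292, 0.0383]
tool_rot: [1.806, 2.571, 0.0]
ft_force: [-0.3, 0.1, -0.5]
grip_width: 0.007
```

Fully shut on nothing. I'll raise the arm and remeasure.

```bash
python3 -m jog '[[0,0,30,0],[0,0,60,0],[0,0,90,0],[0,0,110,0],[0,0,110,0],[0,0,110,0],[0,0,110,0],[0,0,110,0]]' 1
cat >> h.py <<'E'
def bluecup(d,z=.053):
    hsv=cv2.cvtColor(d["image"],cv2.COLOR_RGB2HSV)
    m=((hsv[...,0]>95)&(hsv[...,0]<130)&(hsv[...,1]>60)).astype(np.uint8)
    return max(cv2.findContours(m,cv2.RETR_EXTERNAL,cv2.CHAIN_APPROX_NONE)[0],key=cv2.contourArea)[:,0]
E
python3 - <<'E'
from h import *
d=grab("wrist","w3.png");k=bluecup(d);print(cv2.boundingRect(k))
s=get_state();print(s["position"],proj(d,[s["position"],[.573,.292,.053],[.573,.292,0]]))
t=grab("top");s=grab("scene")
c=lambda d,u,v,w,h,W,H:cv2.resize(d["image"][v:v+h,u:u+w,::-1],(W,H),interpolation=cv2.INTER_CUBIC)
cv2.imwrite("pics/c4.png",np.hstack([c(d,0,0,640,480,480,360),c(s,200,160,80,90,320,360)]))
E
```

```text
time: 6.55
position: [0.5728, 0.2918, 0.1472]
tool_rot: [-1.805, -2.57, 0.002]
ft_force: [-0.5, 0.7, -0.9]
grip_width: 0.834
(282, 197, 90, 79)
[0.57298279 0.29181696 0.14744045] [[317.31645466 273.54861117]
 [317.75615093 235.74248914]
 [317.8581082  223.1956793 ]]
```

View pics/c4.png

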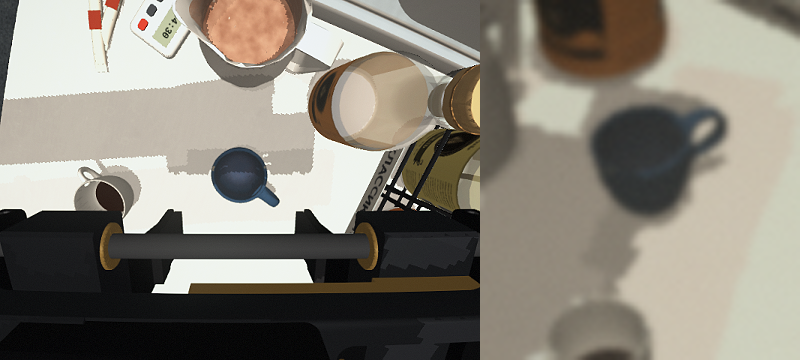

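The cup hasn't moved: it was predicted at (318,236) and observed at (319,233). The fingers somehow closed without holding it, in a direction 50° off its x. I'll retry at 55°, close to the cup's x (about 72°), which still clears the bottle and pitcher, and check partway through closing.

```bash
python3 -m jog '[[-2,-2,0,0.18],[-2,-2,0,0.36],[-2,-2,0,0.54],[-2,-2,0,0.61],[-2,-2,-40,0.61],[-2,-2,-85,0.61],[-2,-2,-115,0.61],[-2,-2,-123,0.61]]' 1 && python3 -m jog '[[0,0,0,0],[0,0,0,0],[0,0,0,0],[0,0,0,0],[0,0,0,0],[0,0,0,0],[0,0,0,0],[0,0,0,0]]' -1 20
python3 - <<'E'
from h import *
d=grab("wrist","w4.png");k=bluecup(d);print(cv2.boundingRect(k));s=get_state();print(s["time"],s["grip_width"],s["ft_force"],s["torque"])
E
```

```text
time: 7.7
position: [0.5697, 0.2891, 0.0229]
tool_rot: [-0.95, -2.992, 0.005]
ft_force: [0.1, 0.0, -0.2]
grip_width: 1.0
time: 8.7
position: [0.5713, 0.29, 0.0252]
tool_rot: [-0.951, -2.994, 0.0]
ft_force: [0.2, -1.3, 0.1]
grip_width: 0.173
(265, 225, 121, 87)
8.75 0.12756873543606292 [ 0.68692112  0.04259478 -0.80257788] [-0.01303943 -0.00447137 -0.03655663]
```

View pics/w4.png

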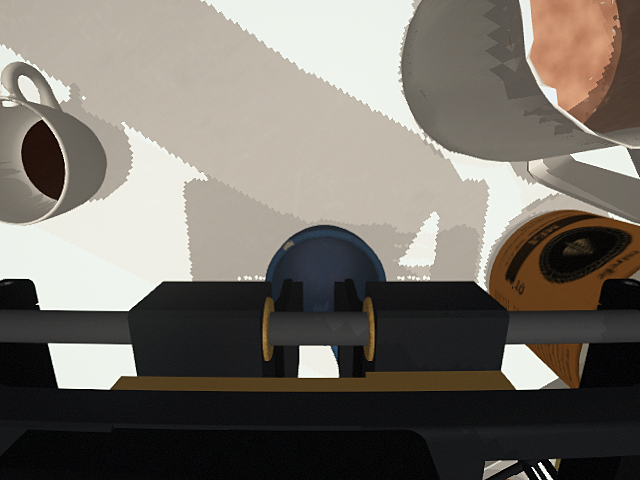

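```bash
python3 - <<'E'
from h import *
import pickle
d=grab("wrist");k=bluecup(d);st=get_state();p=st["position"];j=R.from_rotvec(st["tool_rot"]).as_matrix()[:,1]
print(p,st["grip_width"],st["ft_force"],d["position"],cv2.boundingRect(k))
a=np.linspace(0,2*np.pi,60)
for c,z in (((.573,.2935),.053),((.573,.2935),.035),((.573,.2935),.02)):
    q=proj(d,np.c_[c[0]+.0315*np.cos(a),c[1]+.0315*np.sin(a),0*a+z]);print(z,q.min(0),q.max(0))
S=pickle.load(open("s0.pkl","rb"))
for n in("top","scene"):
    D=S[n];hsv=cv2.cvtColor(D["image"],cv2.COLOR_RGB2HSV)
    b=(110,170,80,80) if n=="top" else (215,175,60,50)
    m=((hsv[...,0]>95)&(hsv[...,0]<130)&(hsv[...,1]>80)).astype(np.uint8);z=np.zeros_like(m);u,v,w,h=b;z[v:v+h,u:u+w]=m[v:v+h,u:u+w]
    kk=max(cv2.findContours(z,0,1)[0],key=cv2.contourArea);print(n,cv2.boundingRect(kk))
    for zz in(.053,.035):
        q=proj(D,np.c_[.573+.0315*np.cos(a),.2935+.0315*np.sin(a),0*a+zz]);print(zz,q.min(0),q.max(0))
E
```

```text
[0.57135696 0.29002348 0.02526437] 0.08213575051424815 [-0.0093867   0.51040461 -0.37687112] [0.51457306 0.32994402 0.22413813] (265, 225, 121, 87)
0.053 [263.43980809 229.20271349] [387.71095226 345.40478119]
0.035 [268.15664451 221.99629437] [381.69581707 329.17812038]
0.02 [271.50879998 216.91800134] [377.41809942 317.56095601]
top (129, 189, 34, 44)
0.053 [127.87003688 199.61201982] [162.3279537  234.02853926]
0.035 [131.46856892 201.18825258] [165.26538021 234.94420729]Traceback (most recent call last):
  File "<stdin>", line 13, in <module>
ValueError: max() iterable argument is empty
```

Calibration and the cup's position agree: the rim is predicted at 263–388 and observed at 265–386. So I suspect the visible fingers end short of the TCP. I'll mark the projected finger line on the open-gripper picture.

```bash
python3 - <<'E'
from h import *
d=grab("wrist");im=cv2.imread("pics/w1.png")
T=np.linalg.inv(get_image("wrist")["tool_from_camera"])
def pt(P):
    return cv2.projectPoints(np.array(P,float).reshape(-1,1,3),cv2.Rodrigues(T[:3,:3])[0],T[:3,3],d["K"],d["D"])[0][:,0]
big=cv2.resize(im[230:400,160:480],None,fx=2.5,fy=2.5,interpolation=cv2.INTER_CUBIC)
for h,c in((0,(0,0,255)),(19,(0,255,0)),(40,(255,0,0)),(60,(0,255,255))):
    for y in(-.0435,.0435,-.0585,.0585):
        for x in (-.0095,.0095):
            u=pt([x,y,-h/1000])[0];cv2.circle(big,tuple(int(a) for a in(u-[160,230])*2.5),3,c,-1)
cv2.imwrite("pics/c5.png",big);print(T.round(3))
E
```

```text
[[ 0.001  1.    -0.    -0.   ]
 [-0.966  0.001 -0.258  0.016]
 [-0.258  0.     0.966  0.21 ]
 [ 0.     0.     0.     1.   ]]
```

View pics/c5.png

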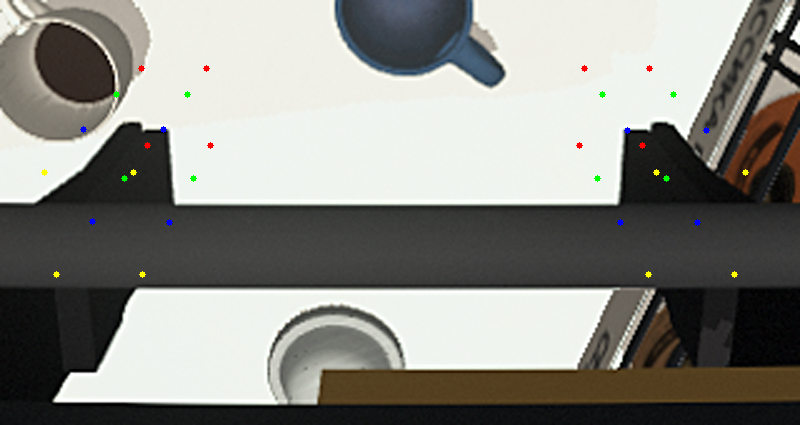

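The visible fingertips match the points 38–40 mm behind the nominal TCP (blue dots). So the real tips end about 38 mm above the reported TCP, and both times they closed above the rim. I'll add 38 mm from here on: open fully, then lower until the tips are at z≈0.031.

```bash
python3 -m jog '[[0,0,0,0],[0,0,0,0],[0,0,0,0],[0,0,0,0],[0,0,0,0],[0,0,0,0],[0,0,0,0],[0,0,0,0]]' 1 15 && python3 -m jog '[[0,0,0,0],[0,0,0,0],[0,0,-4,0],[0,0,-10,0],[0,0,-16,0],[0,0,-22,0],[0,0,-28,0],[0,0,-32,0]]' && python3 -m jog '[[0,0,0,0],[0,0,0,0],[0,0,0,0],[0,0,0,0],[0,0,0,0],[0,0,0,0],[0,0,0,0],[0,0,0,0]]' -1 15
```

```text
time: 9.9
position: [0.5714, 0.29, 0.0253]
tool_rot: [0.951, 2.994, 0.0]
ft_force: [0.5, -0.2, -0.4]
grip_width: 0.861
time: 10.9
position: [0.5712, 0.2899, -0.0073]
tool_rot: [-0.951, -2.994, 0.001]
ft_force: [-0.2, -0.1, -0.1]
grip_width: 1.004
time: 11.9
position: [0.5718, 0.2906, -0.0062]
tool_rot: [0.95, 2.994, 0.002]
ft_force: [0.5, 1.9, 3.5]
grip_width: 0.692
```

Gripped at 60 mm. I'll lift, carry it over the scale and check.

```bash
python3 -m jog '[[0,0,10,0],[0,0,40,0],[0,0,80,0],[0,0,120,0],[0,0,140,0],[0,-30,140,0],[-5,-80,140,0],[-10,-130,140,0]]' && python3 -m jog '[[-10,-50,0,0],[-20,-100,0,0],[-30,-150,0,0],[-40,-200,0,0],[-50,-250,0,0],[-60,-300,0,0],[-75,-350,0,0],[-87,-376,0,0]]' && python3 - <<'E'
from h import *
get_image("top");get_image("top");get_image("top")
d=grab("wrist","w5.png");s=get_state();p=s["position"];print(p,s["grip_width"],s["ft_force"])
t=grab("top","t5.png");k=bluecup(d);print(cv2.boundingRect(k))
print("plate centre in wrist",proj(d,[[.474,-.2157,.029]]))
m=(d["image"].max(2)<60).astype(np.uint8)
cv2.imwrite("pics/c6.png",np.hstack([cv2.resize(d["image"][:,:,::-1],(400,300)),cv2.resize(t["image"][200:380,340:580,::-1],(400,300))]))
E
```

```text
time: 12.9
position: [0.5599, 0.158, 0.1319]
tool_rot: [-0.949, -2.993, 0.004]
ft_force: [1.2, -0.3, -2.4]
grip_width: 0.689
time: 13.9
position: [0.4717, -0.2192, 0.1323]
tool_rot: [-0.956, -2.99, 0.002]
ft_force: [-0.6, 0.6, -1.2]
grip_width: 0.692
[ 0.47337742 -0.21570982  0.13242269] 0.6855521026655197 [ 0.78177105  1.4169554  -1.64461783]
(247, 235, 143, 77)
plate centre in wrist [[320.96897111 233.9067148 ]]
```

View pics/c6.png

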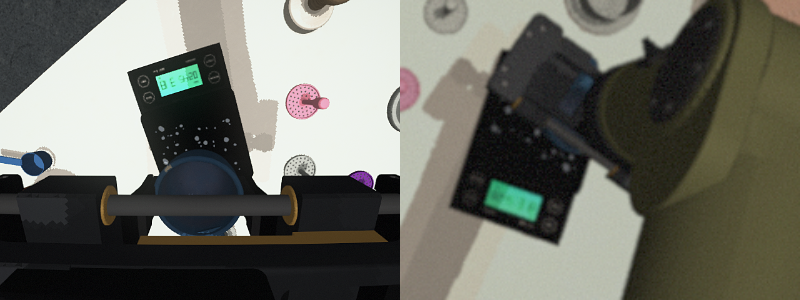

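The cup is held upright at (200,190) in the left panel, over the plate. The scale's front corners are at (127,73) and (221,42) in the half-scaled picture. I'll check the cup's offset in the grip and the plate centre.

```bash
python3 - <<'E'
from h import *
d=grab("wrist");p=get_state()["position"];k=bluecup(d)
a=np.linspace(0,2*np.pi,90);j=R.from_rotvec(get_state()["tool_rot"]).as_matrix();x=j[:,0]
for o in(-.004,0,.004,.008):
    c=p+x*o;q=proj(d,np.c_[c[0]+.0315*np.cos(a),c[1]+.0315*np.sin(a),0*a+.192]);print(o,q.min(0),q.max(0))
print("x",x,cv2.boundingRect(k))
m=(d["image"].max(2)<70).astype(np.uint8);m[290:]=0
k=max(cv2.findContours(m,0,1)[0],key=cv2.contourArea)[:,0]
W=np.array([onz(d,*q,.029)[:2] for q in k])
e=np.array([.944,-.33]);n=np.array([.33,.944]);u=W@e;v=W@n
print("front edge u",np.percentile(u,1),"v lims",[ (np.percentile(v[(u>b)&(u<b+.02)],[0,5,95,100])).round(4) for b in(u.min()+.02,u.min()+.04,u.min()+.06)], "plate est u,v",np.array([.474,-.2157])@e,np.array([.474,-.2157])@n)
A=onz(d,127*1.6,73*1.6,.029);B=onz(d,221*1.6,42*1.6,.029);print(A,B,np.linalg.norm(A-B),(A+B)/2)
ab=(B-A)/np.linalg.norm(B-A);r=np.array([ab[1],-ab[0],0]);print(r,(A+B)/2+r*.124,(A+B)/2-r*.124)
E
```

```text
-0.004 [245.46916583 257.10296649] [393.36161042 391.14451856]
0 [244.94544442 247.5076821 ] [393.89360124 383.52916093]
0.004 [244.41793684 237.77501395] [394.42938856 375.79929285]
0.008 [243.88671249 227.90383764] [394.96890123 367.95334215]
x [-0.81799952  0.57521704  0.00146676] (247, 235, 143, 77)
front edge u 0.3984709277272677 v lims [array([-0.1106, -0.1105,  0.0117,  0.0119]), array([-0.1124, -0.1114,  0.0118,  0.012 ]), array([-0.1145, -0.1144,  0.0137,  0.0138])] plate est u,v 0.518637 -0.04720079999999999
[ 0.3432065  -0.23472012  0.029     ] [ 0.3820811  -0.11645202  0.029     ] 0.12449327760705388 [ 0.3626438  -0.17558607  0.029     ]
[ 0.94999582 -0.31226261  0.        ] [ 0.48044328 -0.21430664  0.029     ] [ 0.24484432 -0.13686551  0.029     ]
```

```bash
python3 -m jog '[[3,-2,-10,0],[6,-4,-40,0],[6,-4,-70,0],[6,-4,-90,0],[6,-4,-100,0],[6,-4,-104,0],[6,-4,-107,0],[6,-4,-107,0]]' && python3 -m jog '[[0,0,-1,0],[0,0,-2,0],[0,0,-3,0],[0,0,-3,0],[0,0,-3,0],[0,0,-3,0],[0,0,-3,0],[0,0,-3,0]]'
```

```text
time: 15.2
position: [0.4808, -0.2201, 0.0267]
tool_rot: [0.95, 2.994, 0.0]
ft_force: [-0.4, 0.0, -2.0]
grip_width: 0.687
time: 16.2
position: [0.4804, -0.22, 0.0233]
tool_rot: [0.95, 2.994, 0.0]
ft_force: [-0.3, 0.4, -1.8]
grip_width: 0.688
```

```bash
python3 -m jog '[[0,0,-0.5,0],[0,0,-1,0],[0,0,-1.5,0],[0,0,-2,0],[0,0,-2,0],[0,0,-2,0],[0,0,-2,0],[0,0,-2,0]]'
```

```text
time: 17.2
position: [0.4813, -0.2205, 0.0227]
tool_rot: [0.95, 2.993, 0.001]
ft_force: [-1.9, 1.5, 8.5]
grip_width: 0.686
```

Contact (+8 N). I'll release, rise straight up and move off to the side to look.

```bash
python3 -m jog '[[0,0,1,0],[0,0,1,0],[0,0,1,0],[0,0,1,0],[0,0,1,0],[0,0,1,0],[0,0,20,0],[0,0,60,0]]' 1 && python3 -m jog '[[0,0,60,0],[0,0,100,0],[20,-10,120,0],[40,-20,130,0],[60,-40,130,0],[80,-55,130,0],[100,-70,130,0],[110,-77,130,0]]' && python3 - <<'E'
from h import *
get_image("top");get_image("top");get_image("top")
d=grab("wrist","w7.png");s=get_state();print(s["position"],proj(d,[[.4755,-.217,.082],[.615,-.296,.052]]));k=bluecup(d);print(cv2.boundingRect(k))
E
```

```text
time: 18.2
position: [0.4787, -0.2194, 0.0804]
tool_rot: [-0.949, -2.99, 0.001]
ft_force: [0.7, -0.0, 0.5]
grip_width: 1.001
time: 19.2
position: [0.5908, -0.2976, 0.2107]
tool_rot: [-0.951, -2.993, 0.001]
ft_force: [-1.0, 0.4, 0.7]
grip_width: 0.999
[ 0.58981061 -0.29671951  0.21112015] [[317.25973211  63.56604835]
 [332.97498506 240.21609859]]
(284, 29, 74, 114)
```

View pics/w7.png

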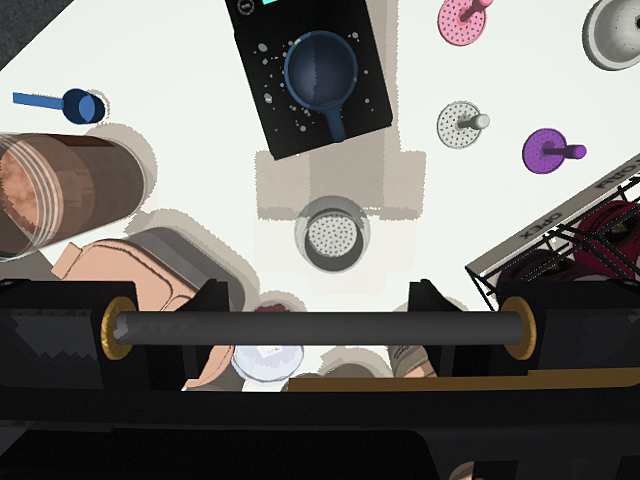

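The cup stands on the plate with its rim centre at about (320,68), and the plate's rear corners are at (275,159) and (392,124). The chamber's rim centre is at about (333,238), and a copper-lidded jar is at lower left. I'll work out the remaining offsets and clearances.

```bash
python3 - <<'E'
from h import *
import pickle
S=pickle.load(open("s0.pkl","rb"));t,s=S["top"],S["scene"]
d=grab("wrist");k=bluecup(d)
A=onz(d,275,159,.029);B=onz(d,392,124,.029);m=(A+B)/2;ab=(B-A)/np.linalg.norm(B-A);r=np.array([ab[1],-ab[0],0])
print("rear",A,B,np.linalg.norm(A-B),"plate c",m-r*.066)
W=np.array([onz(d,*q,.082)[:2] for q in k]);c=np.array([.4755,-.217])
for i in range(10):
    q=W-c; f=q[np.argmax(np.linalg.norm(q,axis=1))]; f=f/np.linalg.norm(f); ok=(q@f<.01)
    x=np.linalg.lstsq(np.c_[2*W[ok],np.ones(ok.sum())],(W[ok]**2).sum(1),rcond=None)[0];c=x[:2]
print("cup",c,np.sqrt(x[2]+c@c),"handle",f)
print("jar label",tri(s,(546,313),t,(578,189)),"jar lid nearest",[onz(t,u,v,.12).round(3).tolist() for u,v in((548,175),(552,220),(560,262),(532,220))])
print("small jar",tri(s,(528,293),t,(540,160)),onz(t,519,165,.09))
print("chamber", onz(d,333,240,.052))
g=cv2.cvtColor(d["image"],cv2.COLOR_RGB2GRAY)
print(cv2.HoughCircles(cv2.GaussianBlur(g[180:280,270:400],(3,3),0),cv2.HOUGH_GRADIENT,1,5,param1=80,param2=15,minRadius=22,maxRadius=45)[0][:6])
E
```

```text
rear [ 0.51499946 -0.29802654  0.029     ] [ 0.55515898 -0.18111263  0.029     ] 0.12361897342356719 plate c [ 0.47265904 -0.21812847  0.029     ]
cup [ 0.4812376  -0.21794219] 0.030852969725562788 handle [ 0.9440581  -0.32977916]
jar label (array([ 0.6182538 , -0.47115954,  0.10683238]), np.float64(0.006500357551017446)) jar lid nearest [[0.637, -0.41, 0.12], [0.56, -0.414, 0.12], [0.49, -0.425, 0.12], [0.56, -0.38, 0.12]]
small jar (array([ 0.67604938, -0.42126737,  0.07101719]), np.float64(0.0019020664046365313)) [ 0.6614589  -0.37386067  0.09      ]
chamber [ 0.61471223 -0.29556792  0.052     ]
[[61.5 53.5 38.4]
 [62.5 61.5 29.7]
 [65.5 45.5 29.9]
 [55.5 48.5 31.1]
 [63.5 66.5 25.2]
 [54.5 55.5 31. ]]
```

```bash
python3 -m jog '[[10,1,0,-0.18],[25,1,0,-0.36],[25,1,-30,-0.54],[25,1,-75,-0.61],[25,1,-130,-0.61],[25,1,-180,-0.61],[25,1,-212,-0.61],[25,1,-224,-0.61]]' && python3 -m jog '[[0,0,0,0],[0,0,0,0],[0,0,0,0],[0,0,0,0],[0,0,0,0],[0,0,0,0],[0,0,0,0],[0,0,0,0]]' -1 20
```

```text
time: 20.45
position: [0.6138, -0.2945, -0.0145]
tool_rot: [-1.803, -2.568, 0.0]
ft_force: [0.8, 0.5, 0.7]
grip_width: 0.998
time: 21.45
position: [0.6166, -0.2965, -0.011]
tool_rot: [1.804, 2.569, 0.001]
ft_force: [0.3, 0.7, 5.9]
grip_width: 0.735
```

Gripped at 64 mm. I'll lift, then measure the chamber in the grip and the cup again.

```bash
python3 -m jog '[[0,0,10,0],[0,0,40,0],[0,0,80,0],[0,0,115,0],[0,0,130,0],[0,-0,130,0],[0,0,130,0],[0,0,130,0]]' - 25 && python3 - <<'E'
from h import *
d=grab("wrist","w8.png");s=get_state();p=s["position"];print(p,s["grip_width"],s["ft_force"])
t=grab("top","t8.png")
k=bluecup(d);print(cv2.boundingRect(k),proj(d,[[.480,-.218,.082]]))
kk=k
W=np.array([onz(d,*q,.082)[:2] for q in k]);c=np.array([.479,-.218])
f=np.array([.944,-.33])
for i in range(10):
    q=W-c; ok=(q@f<.01)
    x=np.linalg.lstsq(np.c_[2*W[ok],np.ones(ok.sum())],(W[ok]**2).sum(1),rcond=None)[0];c=x[:2]
print("cup",c,np.sqrt(x[2]+c@c))
a=np.linspace(0,2*np.pi,90);X=R.from_rotvec(s["tool_rot"]).as_matrix()[:,0];zr=p[2]+.0115+.052
for o in(-.005,0,.005):
    c=p+X*o
    for r,z in((.0325,zr),(.044,zr-.0435)):
        q=proj(d,np.c_[c[0]+r*np.cos(a),c[1]+r*np.sin(a),0*a+z]);print(o,r,q.min(0).round(1),q.max(0).round(1))
E
```

```text
time: 22.45
position: [0.6144, -0.2954, 0.1154]
tool_rot: [-1.804, -2.568, 0.001]
ft_force: [0.2, -0.1, -1.7]
grip_width: 0.733
[ 0.61458935 -0.29558419  0.11571687] 0.7353310575680759 [ 0.10755728 -1.04410331 -1.69209904]
(102, 11, 143, 127) [[150.02908696  66.97813666]]
cup [ 0.48244275 -0.21778575] 0.031175970804288525
-0.005 0.0325 [238.4 260.9] [394.9 401.8]
-0.005 0.044 [234.3 213.1] [400.  367.7]
0 0.0325 [237.7 248.6] [395.6 392.2]
0 0.044 [233.7 203.2] [400.5 359.9]
0.005 0.0325 [237. 236.] [396.3 382.4]
0.005 0.044 [233.1 193.1] [401.1 352. ]
```

View pics/w8.png

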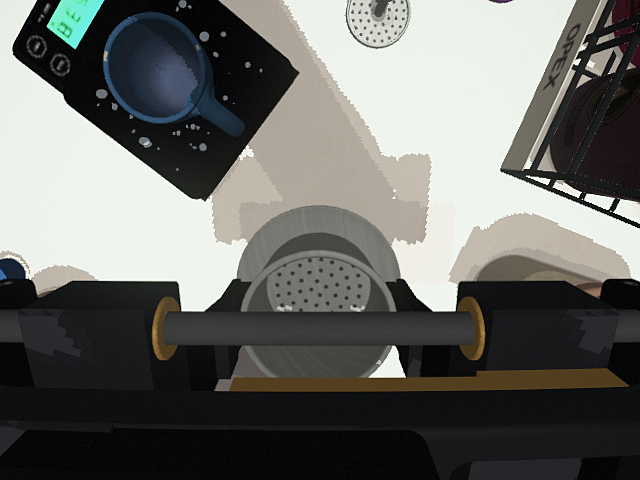

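The chamber sits level in the grip with its rim top at v≈250 and brim top at v≈205, so its offset in the grip is about 0. The cup fits to (0.482,-0.218) in two views. I'll carry the chamber over and lower it.

```bash
python3 -m jog '[[-20,12,10,0],[-55,32,10,0],[-90,53,10,0],[-118,69,10,0],[-130,76,10,0],[-133,78,10,0],[-133,78,0,0],[-133,78,-10,0]]' && python3 -m jog '[[0,0,-8,0],[0,0,-16,0],[0,0,-24,0],[0,0,-30,0],[0,0,-34,0],[0,0,-36,0],[0,0,-36,0],[0,0,-36,0]]'
```

```text
time: 23.55
position: [0.4826, -0.2184, 0.1064]
tool_rot: [1.806, 2.57, -0.001]
ft_force: [-0.7, 0.1, -1.7]
grip_width: 0.73
time: 24.55
position: [0.4826, -0.2181, 0.0715]
tool_rot: [1.806, 2.57, 0.0]
ft_force: [-0.4, -0.3, -1.5]
grip_width: 0.733
```

```bash
python3 -m jog '[[0,0,-1,0],[0,0,-2,0],[0,0,-3,0],[0,0,-4,0],[0,0,-4,0],[0,0,-4,0],[0,0,-4,0],[0,0,-4,0]]' && python3 -m jog '[[0,0,-0.7,0],[0,0,-1.4,0],[0,0,-2,0],[0,0,-2.5,0],[0,0,-2.5,0],[0,0,-2.5,0],[0,0,-2.5,0],[0,0,-2.5,0]]'
```

```text
time: 25.55
position: [0.4823, -0.218, 0.0673]
tool_rot: [1.806, 2.571, 0.0]
ft_force: [0.1, -0.0, -0.8]
grip_width: 0.735
time: 26.55
position: [0.4825, -0.2182, 0.065]
tool_rot: [1.806, 2.57, 0.0]
ft_force: [-0.0, -0.8, 5.1]
grip_width: 0.733
```

Contact came at the expected height, so the collar is inside. I'll release and rise. I also want to calibrate the tips by touching free worktop at (0.62,-0.215), because the knob pinch needs it.

```bash
python3 -m jog '[[0,0,1,0],[0,0,1,0],[0,0,1,0],[0,0,1,0],[0,0,1,0],[0,0,20,0],[0,0,60,0],[0,0,110,0]]' 1 && python3 -m jog '[[40,0,20,0],[90,0,20,0],[130,2,20,0],[138,3,0,0],[138,3,-50,0],[138,3,-100,0],[138,3,-150,0],[138,3,-190,0]]' -1 5 && python3 - <<'E'
from h import *
for i in range(5): get_image("top")
d=grab("wrist","w9.png");s=get_state();print(s["position"],s["grip_width"],s["ft_force"],proj(d,[[.6,-.116,.055]]))
E
```

```text
time: 27.55
position: [0.4818, -0.218, 0.1766]
tool_rot: [-1.806, -2.57, 0.001]
ft_force: [0.9, -0.4, 0.2]
grip_width: 0.997
time: 28.55
position: [0.6185, -0.2148, -0.0169]
tool_rot: [-1.806, -2.569, 0.001]
ft_force: [0.4, -0.6, 0.3]
grip_width: 0.169
[ 0.62173079 -0.21592463 -0.01260446] 0.012118760994558839 [ 0.58260856 -1.03601693  0.09125741] [[359.17230382  52.56252341]]
```

View pics/w9.png

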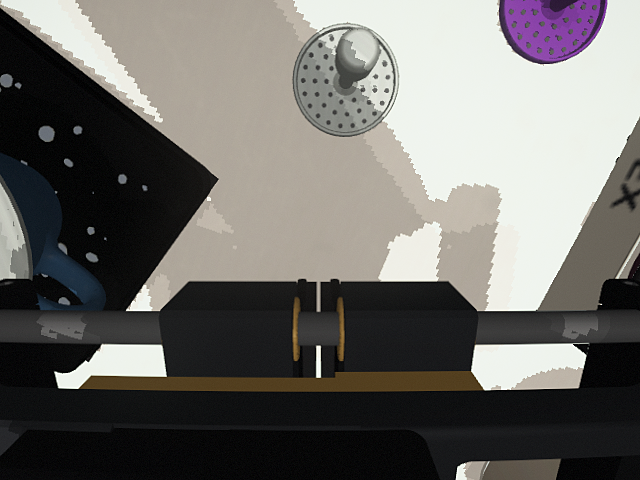

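The press's knob is at (358,50) and its disc at (346,80); the prediction of (359,53) confirms (0.600,-0.116). Now the touch.

```bash
python3 -m jog '[[0,0,-6,0],[0,0,-12,0],[0,0,-17,0],[0,0,-19,0],[0,0,-20,0],[0,0,-21,0],[0,0,-21,0],[0,0,-21,0]]' && python3 -m jog '[[0,0,-0.7,0],[0,0,-1.4,0],[0,0,-2,0],[0,0,-2.6,0],[0,0,-3,0],[0,0,-3,0],[0,0,-3,0],[0,0,-3,0]]'
```

```text
time: 29.85
position: [0.6206, -0.2151, -0.0361]
tool_rot: [1.805, 2.57, 0.0]
ft_force: [1.6, -0.7, 0.0]
grip_width: 0.005
time: 30.85
position: [0.6206, -0.215, -0.0368]
tool_rot: [-1.806, -2.571, -0.002]
ft_force: [-3.8, 2.6, 14.4]
grip_width: 0.006
```

Touch at TCP z≈-0.0365, so the tip offset is 36.5 mm. For the knob I want the tips at z≈0.047, which is TCP z≈0.010.

```bash
python3 -m jog '[[0,0,30,0],[0,10,80,0],[-5,45,110,0],[-15,80,120,0],[-21,99,120,0],[-21,99,110,0],[-21,99,90,0],[-21,99,75,0]]' -0.3 && python3 - <<'E'
from h import *
for i in range(4): get_image("top")
d=grab("wrist","w10.png");s=get_state();print(s["position"],s["grip_width"],proj(d,[[.6,-.116,.061],[.6,-.116,.0]]))
E
```

```text
time: 31.85
position: [0.598, -0.1174, 0.0333]
tool_rot: [-1.808, -2.567, 0.003]
ft_force: [-1.1, 0.3, -0.0]
grip_width: 0.345
[ 0.59942652 -0.11679784  0.03564149] 0.351277674522776 [[319.67239237 289.29845431]
 [319.37882336 255.51516897]]
```

View pics/w10.png

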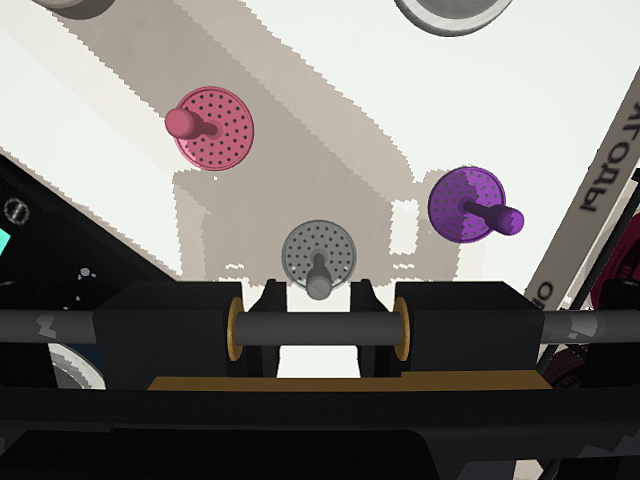

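The knob at (319,288) is centred between the fingers, as predicted. I'll lower, pinch and lift.

```bash
python3 -m jog '[[0.5,0.5,-6,0],[0.5,0.5,-12,0],[0.5,0.5,-18,0],[0.5,0.5,-23,0],[0.5,0.5,-25.5,0],[0.5,0.5,-25.5,0],[0.5,0.5,-25.5,0],[0.5,0.5,-25.5,0]]' && python3 -m jog '[[0,0,0,0],[0,0,0,0],[0,0,0,0],[0,0,0,0],[0,0,0,0],[0,0,20,0],[0,0,60,0],[0,0,90,0]]' -1 15 && python3 -m jog '[[0,0,30,0],[0,0,30,0],[0,0,30,0],[0,0,30,0],[0,0,30,0],[0,0,30,0],[0,0,30,0],[0,0,30,0]]'
```

```text
time: 33.1
position: [0.6001, -0.1155, 0.0105]
tool_rot: [1.806, 2.57, 0.0]
ft_force: [-0.1, 0.5, -0.1]
grip_width: 0.345
time: 34.1
position: [0.6007, -0.116, 0.1033]
tool_rot: [1.805, 2.568, 0.002]
ft_force: [0.2, 0.6, -0.1]
grip_width: 0.15
time: 35.1
position: [0.5998, -0.1155, 0.1302]
tool_rot: [1.806, 2.571, -0.0]
ft_force: [-0.4, 0.4, -0.8]
grip_width: 0.155
```

Pinched at 13.5 mm. I'll take one look at the chamber on the cup from beside it, with the press in hand.

```bash
python3 -m jog '[[0,-10,25,0],[-10,-50,35,0],[-20,-90,35,0],[-40,-130,35,0],[-60,-165,35,0],[-75,-190,35,0],[-84,-196,35,0],[-84,-196,35,0]]' && python3 - <<'E'
from h import *
for i in range(4): get_image("top")
d=grab("wrist","w11.png");s=get_state();p=s["position"];print(p,s["grip_width"])
a=np.linspace(0,2*np.pi,90)
im=cv2.imread("pics/w11.png")
def ell(c,r,z,col):
    q=proj(d,np.c_[c[0]+r*np.cos(a),c[1]+r*np.sin(a),0*a+z]);print(q.min(0).round(1),q.max(0).round(1))
    for u in q: cv2.circle(im,(int(round(u[0]*1)),int(round(u[1]))),0,col,-1)
ell((.4825,-.218),.0325,.129,(0,0,255));ell((.4825,-.218),.044,.0855,(0,255,0));ell(p,.025,p[2]-.0105,(255,0,255))
cv2.imwrite("pics/c11.png",cv2.resize(im[20:340,160:480],(600,600),interpolation=cv2.INTER_CUBIC))
E
```

```text
time: 36.1
position: [0.5157, -0.3111, 0.1653]
tool_rot: [-1.807, -2.57, -0.001]
ft_force: [0.0, -0.3, -0.5]
grip_width: 0.15
[ 0.51691898 -0.30995041  0.16514682] 0.1529804368425615
[262.3  44.4] [368.4 156.4]
[255.3  44.1] [376.1 171. ]
[275.7 227.8] [357.8 305.8]
```

View pics/c11.png

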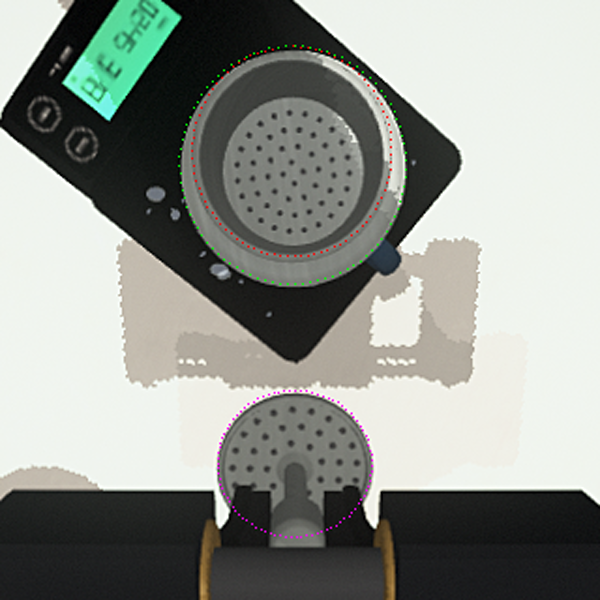

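The chamber stands level on the cup and matches the projected brim (green). The press hangs straight and centred. I'll go above the chamber and average some readings before lowering.

```bash
python3 -m jog '[[-12,32,0,0],[-24,64,0,0],[-32,86,0,0],[-34,92.5,0,0],[-34,92.5,0,0],[-34,92.5,0,0],[-34,92.5,-4,0],[-34,92.5,-8,0]]' && python3 - <<'E'
from h import *
P=[]
for i in range(5): get_image("top");P.append(get_state()["position"])
print(np.mean(P,0),np.std(P,0))
E
```

```text
time: 37.35
position: [0.4817, -0.2196, 0.1568]
tool_rot: [-1.807, -2.57, 0.001]
ft_force: [0.2, 1.2, -1.3]
grip_width: 0.154
[ 0.48152924 -0.2191894   0.15675486] [2.06420123e-04 6.84778803e-05 3.65906342e-04]
```

```bash
python3 -m jog '[[1,0.5,-4,0],[1,0.5,-12,0],[1,0.5,-20,0],[1,0.5,-28,0],[1,0.5,-33,0],[1,0.5,-36,0],[1,0.5,-36,0],[1,0.5,-36,0]]' && python3 -m jog '[[0,0,-4,0],[0,0,-8,0],[0,0,-12,0],[0,0,-16,0],[0,0,-19,0],[0,0,-21,0],[0,0,-21,0],[0,0,-21,0]]'
```

```text
time: 38.6
position: [0.4831, -0.2186, 0.1215]
tool_rot: [1.806, 2.57, 0.0]
ft_force: [0.0, -0.4, -0.3]
grip_width: 0.154
time: 39.6
position: [0.4829, -0.2186, 0.1004]
tool_rot: [1.806, 2.57, 0.0]
ft_force: [0.1, 0.9, -0.4]
grip_width: 0.151
```

```bash
python3 -m jog '[[0,0,-1,0],[0,0,-2,0],[0,0,-3,0],[0,0,-3.5,0],[0,0,-4,0],[0,0,-4,0],[0,0,-4,0],[0,0,-4,0]]' && python3 -m jog '[[0,0,-0.4,0],[0,0,-0.8,0],[0,0,-1,0],[0,0,-1,0],[0,0,-1,0],[0,0,-1,0],[0,0,-1,0],[0,0,-1,0]]'
```

```text
time: 40.6
position: [0.4829, -0.2185, 0.0963]
tool_rot: [1.806, 2.571, 0.0]
ft_force: [-0.2, -0.2, -1.2]
grip_width: 0.151
time: 41.6
position: [0.4828, -0.2185, 0.0953]
tool_rot: [1.806, 2.571, 0.0]
ft_force: [1.1, 0.1, -0.7]
grip_width: 0.153
```

```bash
python3 -m jog '[[0,0,-0.5,0],[0,0,-1,0],[0,0,-1.3,0],[0,0,-1.3,0],[0,0,-1.3,0],[0,0,-1.3,0],[0,0,-1.3,0],[0,0,-1.3,0]]'
```

```text
time: 42.6
position: [0.4832, -0.2187, 0.0944]
tool_rot: [1.805, 2.57, 0.001]
ft_force: [-0.8, -0.9, 4.5]
grip_width: 0.153
```

Contact at the height expected for the chamber floor. I'll release, rise, go over to the lid and measure it numerically.

```bash
python3 -m jog '[[0,0,0.7,0],[0,0,0.7,0],[0,0,0.7,0],[0,0,10,0],[0,0,40,0],[0,0,65,0],[10,15,65,0],[30,55,65,0]]' -0.3 && python3 -m jog '[[20,48,0,0],[40,96,0,0],[60,144,-20,0],[80,192,-50,0],[92,220,-80,0],[99,235,-90,0],[99,235,-90,0],[99,235,-90,0]]' && python3 - <<'E'
from h import *
for i in range(3): get_image("top")
d=grab("wrist","w12.png");p=get_state()["position"];print(p,get_state()["grip_width"])
e=proj(d,[[.612,.072,.05],[.612,.072,.043],[.612,.072,0]]);print(e)
g=d["image"].max(2);u,v=e[0].astype(int);m=(g<70).astype(np.uint8);x0,y0=u-45,max(v-70,0)
print(cv2.connectedComponentsWithStats(m[y0:v+40,x0:u+45])[2:],(x0,y0))
t=grab("top","t12.png");print(proj(t,[[.4825,-.2185,.14]]))
E
```

```text
time: 43.6
position: [0.5129, -0.1642, 0.1591]
tool_rot: [1.811, 2.566, 0.001]
ft_force: [1.0, 0.9, 0.4]
grip_width: 0.355
time: 44.6
position: [0.6124, 0.0695, 0.0702]
tool_rot: [1.808, 2.567, 0.001]
ft_force: [-1.2, -0.2, 0.3]
grip_width: 0.352
[0.61230366 0.07026603 0.07016238] 0.3530050794854861
[[317.54060275 259.61048425]
 [317.52774007 256.45507335]
 [317.46252745 240.44338986]]
(array([[   0,    0,   90,  110, 8959],
       [  42,    1,    1,    1,    1],
       [  52,    1,    1,    1,    1],
       [  32,    3,    1,    1,    1],
       [  21,    8,    1,    1,    1],
       [  36,   55,   24,   25,  498],
       [  18,   81,    1,    1,    1],
       [   0,   90,   14,   20,  249],
       [  79,   91,   11,   19,  189]], dtype=int32), array([[ 44.57193883,  51.55608885],
       [ 42.        ,   1.        ],
       [ 52.        ,   1.        ],
       [ 32.        ,   3.        ],
       [ 21.        ,   8.        ],
       [ 47.42369478,  67.17871486],
       [ 18.        ,  81.        ],
       [  6.27309237, 100.562249  ],
       [ 84.05291005, 100.8994709 ]])) (np.int64(272), np.int64(189))
[[440.302856   265.80886955]]
```

The lid's knob is the dark blob at (319,256), predicted at (317.5,257), so it lies at (0.613,0.073). I'll lower and pinch.

```bash
python3 -m jog '[[1,3,-12,0],[1,3,-25,0],[1,3,-40,0],[1,3,-52,0],[1,3,-61,0],[1,3,-67,0],[1,3,-69.5,0],[1,3,-69.5,0]]' && python3 -m jog '[[0,0,0,0],[0,0,0,0],[0,0,0,0],[0,0,0,0],[0,0,0,0],[0,0,0,0],[0,0,0,0],[0,0,0,0]]' -1 20 && python3 -m jog '[[0,0,10,0],[0,0,40,0],[0,0,80,0],[0,0,120,0],[0,0,150,0],[0,0,160,0],[0,0,160,0],[0,0,160,0]]'
```

```text
time: 45.85
position: [0.613, 0.0745, -0.0004]
tool_rot: [1.806, 2.57, 0.0]
ft_force: [0.4, -0.2, 0.5]
grip_width: 0.35
time: 46.85
position: [0.6131, 0.0745, -0.0003]
tool_rot: [1.806, 2.57, 0.001]
ft_force: [-1.4, -0.4, 3.8]
grip_width: 0.172
time: 47.85
position: [0.6118, 0.0745, 0.1577]
tool_rot: [-1.805, -2.569, 0.003]
ft_force: [-0.3, -0.1, -1.8]
grip_width: 0.176
```

Lid held (15 mm). I'll carry it above the chamber and average the position.

```bash
python3 -m jog '[[-10,-22,8,0],[-30,-68,12,0],[-52,-116,12,0],[-74,-165,12,0],[-95,-212,12,0],[-112,-250,12,0],[-125,-280,12,0],[-130.5,-292.5,12,0]]' && python3 - <<'E'
from h import *
P=[]
for i in range(8):
    get_image("top")
    if i>3:P.append(get_state()["position"])
print(np.mean(P,0),get_state()["ft_force"])
d=grab("wrist","w13.png");im=cv2.imread("pics/w13.png");a=np.linspace(0,2*np.pi,120);p=np.mean(P,0)
for c,r,z,col in((p,.039,p[2]+.0004,(255,0,255)),((.4825,-.2185),.044,.0855,(0,255,0))):
    q=proj(d,np.c_[c[0]+r*np.cos(a),c[1]+r*np.sin(a),0*a+z]);print(q.min(0),q.max(0))
    for u in q: cv2.circle(im,tuple(int(round(b)) for b in u),0,col,-1)
cv2.imwrite("pics/c13.png",im[150:420,160:480])
g=cv2.cvtColor(d["image"],cv2.COLOR_RGB2GRAY)
E
```

```text
time: 48.85
position: [0.4799, -0.2212, 0.1714]
tool_rot: [-1.812, -2.566, -0.0]
ft_force: [1.1, 1.0, -0.6]
grip_width: 0.176
[ 0.48295816 -0.21645846  0.17127257] [-0.38803753  0.18798976 -1.01372324]
[250.03383655 206.44566601] [384.47180527 333.85934584]
[261.85796355 185.59983278] [370.2924692 290.9067882]
```

```bash
python3 -m jog '[[-0.5,-1.5,-6,0],[-0.5,-1.5,-14,0],[-0.5,-1.5,-22,0],[-0.5,-1.5,-29,0],[-0.5,-1.5,-34,0],[-0.5,-1.5,-37,0],[-0.5,-1.5,-38,0],[-0.5,-1.5,-38,0]]' && python3 -m jog '[[0,0,-1,0],[0,0,-2,0],[0,0,-3,0],[0,0,-4,0],[0,0,-5,0],[0,0,-6,0],[0,0,-6.5,0],[0,0,-6.5,0]]'
```

```text
time: 50.3
position: [0.482, -0.2196, 0.1336]
tool_rot: [1.806, 2.57, 0.0]
ft_force: [1.1, 0.6, -0.2]
grip_width: 0.179
time: 51.3
position: [0.4818, -0.2195, 0.1269]
tool_rot: [1.806, 2.571, -0.0]
ft_force: [-0.4, -0.6, -1.0]
grip_width: 0.17
```

```bash
python3 -m jog '[[0,0,-1,0],[0,0,-2,0],[0,0,-3,0],[0,0,-4,0],[0,0,-4.3,0],[0,0,-4.3,0],[0,0,-4.3,0],[0,0,-4.3,0]]'
```

```text
time: 52.3
position: [0.4819, -0.2195, 0.1227]
tool_rot: [1.806, 2.571, 0.0]
ft_force: [-0.3, -0.1, -1.5]
grip_width: 0.171
```

```bash
python3 -m jog '[[0,0,-0.5,0],[0,0,-1,0],[0,0,-1.5,0],[0,0,-1.5,0],[0,0,-1.5,0],[0,0,-1.5,0],[0,0,-1.5,0],[0,0,-1.5,0]]'
```

```text
time: 53.3
position: [0.4823, -0.2197, 0.1217]
tool_rot: [1.805, 2.57, 0.001]
ft_force: [-0.7, 0.2, 5.2]
grip_width: 0.171
```

Seated at the expected height with +5 N. I'll release, back off and take the final look.

```bash
python3 -m jog '[[0,0,1,0],[0,0,1,0],[0,0,1,0],[0,0,1,0],[0,0,5,0],[0,0,30,0],[0,0,60,0],[5,-14,90,0]]' -0.3 && python3 -m jog '[[10,-20,0,0],[20,-45,0,0],[30,-75,0,0],[30,-85,0,0],[30,-85,0,0],[30,-85,0,0],[30,-85,0,0],[30,-85,0,0]]' && python3 - <<'E'
from h import *
d=grab("wrist","w14.png");s=grab("scene","s14.png");t=grab("top","t14.png");print(get_state()["position"],get_state()["ft_force"])
im=d["image"][:,:,::-1].copy();a=np.linspace(0,2*np.pi,120)
for c,r,z,col in(((.4825,-.2185),.039,.123,(255,0,255)),((.4825,-.2185),.044,.0855,(0,255,0))):
    q=proj(d,np.c_[c[0]+r*np.cos(a),c[1]+r*np.sin(a),0*a+z])
    for u in q: cv2.circle(im,tuple(int(round(b)) for b in u),0,col,-1)
z=lambda i,u,v,w,h,W,H:cv2.resize(i[v:v+h,u:u+w],(W,H),interpolation=cv2.INTER_CUBIC)
u,v=proj(s,[[.48,-.218,.1]])[0].astype(int)
r=np.vstack([z(s["image"][:,:,::-1],u-60,v-45,120,90,400,300),cv2.resize(s["image"][:,:,::-1],(400,300))])
cv2.imwrite("pics/c14.png",np.hstack([z(im,210,0,220,330,400,600),r]))
E
```

```text
time: 54.3
position: [0.487, -0.2326, 0.2123]
tool_rot: [-1.803, -2.572, -0.002]
ft_force: [0.1, -0.6, -0.1]
grip_width: 0.35
time: 55.3
position: [0.5171, -0.3177, 0.2113]
tool_rot: [1.804, 2.572, 0.001]
ft_force: [0.4, 0.9, 0.1]
grip_width: 0.348
[ 0.51693823 -0.31816631  0.2112794 ] [-0.48848775  0.15179275  0.36839115]
```

View pics/c14.png

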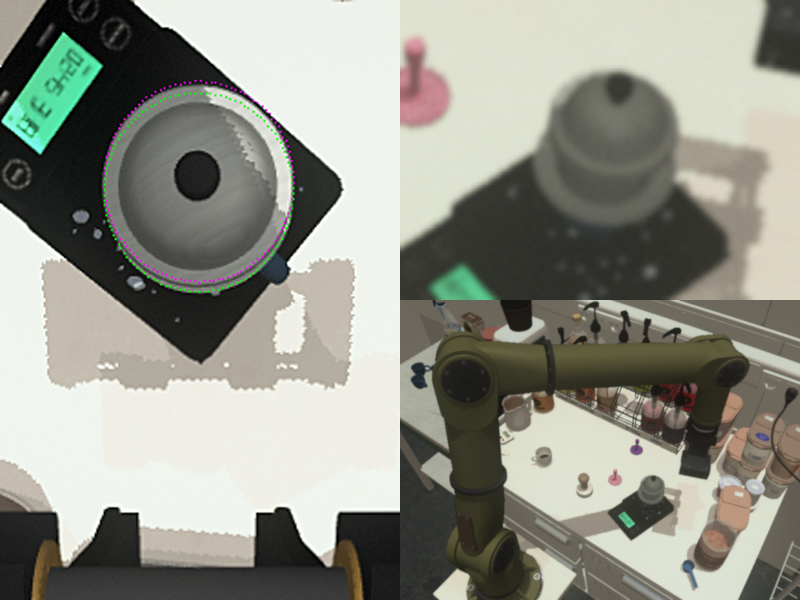

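The stack is upright and closed: the lid's skirt is concentric with the chamber and level, its knob is at (197,175), and the skirt lies within about 2 mm of its predicted outline. The white cup and tamper are still standing. Handing in.

```bash
python3 -c "
from bench import *
print(close_job())"
```

```text
the job is handed in; nothing more can be done
None
```

The drip filter is set up on the scale, and I handed the job in at about 55 s with no verdict reported. I placed the blue cup first, then the chamber with its collar in the mouth, the steel press on the chamber floor, and the lid last.

**What the last checks showed**
- Chamber, press and lid each made light contact (about 5 N) at a height within about 2 mm of what the given sizes predict; the cup met the plate at about 8 N.
- The final picture shows the stack upright and closed, with the lid level and centred to about 2 mm.
- In that picture the white cup, the tamper and the pink and purple look-alikes are still standing, and the gripper is clear of everything.

**What failed or disagreed**
- **Fingertips:** the real tips end about 36.5 mm short of the reported TCP. My first two attempts to grasp the cup therefore closed above its rim, without disturbing it. I confirmed the offset by touching the worktop and corrected for it from then on.
- **Cup position:** my estimates of the plate centre differed by several mm. The cup stands about 3–6 mm from their mean, towards the rear of the scale.

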